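Check the bowl turner's scale with a check weight

TASK

Check the stall's spring scale: set the small deep round wooden bowl gently upright in the middle of the scale's pan and let go of it, then take the taller of the two steel check weights from the sloping rack and stand it gently upright in the middle of the bowl, without dropping either of them or driving the pan down to its stop. Leave both on the scale, and leave the shorter weight, the wide dish, the gouge and the tin alone.

Things in the scene. Friction and masses are not known exactly. Their poses are not given: they have to be found in the camera images.
- scale: Fixed cream spring scale. Origin: centre of the underside of its 160 x 160 x 52 mm body; z up. At its front (-x of its own frame) a low console with a dial, 50 mm deep, 38 mm high, reaches to x = -117 mm. Above the body the round pan.
- pan_top (a point): Centre of the flat upper face of the scale's aluminium pan, a disc of 140 mm diameter, 4 mm thick, with no rim; a dark circle of 110 mm diameter and a centre dot are drawn on it. 90 mm above the table when unloaded; it moves down with the pan. z up.
- pan (a joint): Travel of the sprung pan in m: 0 unloaded, growing as the pan is pressed straight down, hard stop at 0.020. Spring 800 N/m, well damped: the bowl sinks it by about 2 to 3.5 mm, the tall weight by about 6 mm more. It does not tip. A thing let fall on it makes it jolt, so a thing should touch down before it is let go.
- bowl: The small deep turned bowl, mid-brown wood, about 0.14 to 0.28 kg. Origin: centre of its underside, z is its axis (up). Height 55 mm, outer diameter 132 mm at the rim, 128 mm at 30 mm height, narrowing to a flat foot of 84 mm; wall 8 mm thick. It stands upright on the table at the start; the rim can be pinched from above with one finger inside.
- bowl_floor (a point): Centre of the bowl's flat inner floor, 10 mm above its underside; the flat floor is about 70 mm in diameter.
- rack: Fixed wooden rack, 180 mm wide (y), 90 mm along the slope. Origin: under its middle, on the table. The board slopes 30 degrees: in the rack's own frame it is low at -x and rises to +x, its surface passing 47 mm above the origin; a lip 18 mm high stands along the low edge. Two places, 43 mm to either side of the middle along y; low strips, 10 mm high, run beside them.
- tall_weight: The taller steel check weight, 0.50 kg, a cylinder of 42 mm diameter with a knob on top. Origin: centre of its underside; z is its axis, towards the knob. Body 46 mm high, then a neck of 14 mm diameter, then a cylindrical knob of 22 mm diameter from 58 to 76 mm above the underside (the top). At the start it stands square on the sloping board in one of the two places, so its axis leans 30 degrees from vertical towards the rack's -x.
- tall_weight_knob (a point): Centre of the grip on the tall weight's knob, on its axis, 67 mm above its underside.
- short_weight: The shorter steel check weight, 0.25 kg, same shape but its body is 22 mm high and its top is at 52 mm; in the other place of the rack, leaning likewise. To be left alone. Origin: centre of its underside; z is its axis.
- dish: Wide shallow pale wooden dish, 176 mm across, 36 mm high, standing behind the bowl; bystander. Origin: centre of its underside.
- gouge: Turning gouge, 280 mm long, 30 mm high at most, lying behind the scale; bystander. Origin: where handle and blade meet, at table level; its x runs along the blade.
- wax_tin: Closed round aluminium tin, 80 mm in diameter, 45 mm high, behind the rack; bystander. Origin: centre of its underside.
Mind the look-alikes: they are no part of the job. Leave any turquoise look-alike of the bowl alone. Leave any orange look-alike of the tall_weight alone.

How it is judged:
By the outcome, as a careful person would: the job done as asked, in the order asked, and still so for the second after the job is handed in, with the robot touching nothing.
It also fails if it takes over 58 s, if anything falls off the work surface, if the arm or the gripper's body presses on something with over 40 N, if the wrist force passes 120 N, or if a joint passes its speed limit or range.

ROBOT

A 6-joint arm with a two-finger parallel gripper is mounted at the origin on the work surface. World frame = base frame: x ahead of the robot, y to its left, z up, the work surface at z = 0. Lengths are in m, angles in rad, forces in N, time in s.
With the tool pointing down it reaches from about 0.375 to 0.9 m from the base axis. Payload 3.1 kg.
Tool frame: the origin (TCP) lies between the finger pads; the fingertips stand 22 mm ahead of it and the grasp point (between the pads) lies 3 mm ahead of it; z points along the fingers, y is the line along which they close (so a half turn about z gives the same grasp; the last joint's range is limited). The gripper opens to 87 mm and grips with 3 to 60 N. Pads are 19 mm wide; open, the fingers measure 117 mm over their backs; the gripper's body (75 mm by 190 mm) begins 51 mm behind the grasp point.
Start: joints at [-1.454, 0.527, 1.433, -0, 1.181, -0.178], TCP at [0.182, -0.598, 0.245] pointing down, gripper open.
Joint ranges: [-3.08, 3.08], [-0.75, 2.2], [0.22, 2.44], [-1.43, 4.57], [0, 2.65], [-2.85, 2.85]. Speed limits (rad/s): [2.79, 2.79, 3.14, 3.14, 3.14, 3.14].

INTERFACE

Orientations are given as a unit quaternion [x, y, z, w].
In Python, from rig import get_obs, camera, get_calibration, hand_in, cut_out gives the robot as it stands.
- The arm moves only by the shell command python3 -m inch 'ROWS' [OPENING] [FORCE]. ROWS is JSON, one flat list of numbers, 6 for each row, row after row: the shift along the tool's x, y, z scaled (see below), then the turn, a rotation vector about the tool's x, y, z scaled (see below). A call has 1 to 20 rows; each row is the pose to reach, as a shift and turn from the pose commanded when the call began, along the tool's axes at that moment; what a row does not reach only later rows make up. The controller multiplies each number of a shift by 0.08 m and each number of a turn by 90 degrees. A row lasts 1/12 s, in which the tool goes at most 41.7 mm and 7.16 degrees, less where a joint would pass 70% of its speed; a pose out of reach is approached as far as the arm can. A call with a number of a shift or a turn outside -1 to 1 is refused whole. A call with a gripper value outside its range is refused whole. OPENING is the finger opening in mm, from 0 to 87, set as the call begins (- or left out, the last holds). The fingers move at their own pace and stop on an object; FORCE is the grip in N (left out, the last holds). Time passes only in rows, so rows that repeat a pose let the fingers close. It gives the time, the measured TCP pose, the force, the opening and the grip force at its end, in the units of the state.
- get_obs(): the state, without advancing time (a new reading comes with each control period).
- camera(name): name is "scene" or "top" or "wrist"; returns the picture (384x512x3 uint8, red, green, blue); there is no depth.
- get_calibration(name): a dict with "vertical_fov" (degrees; the focal length in pixels is half the picture's height over the tangent of half this angle, whatever the lens; pixels are square), "cx", "cy" (the principal point, pixels), "T" (4x4, takes a point from camera to world coordinates). Camera axes: x right, y down, z forward; pixel columns grow to the right and rows downward; lengths in m; the calibration is good to about 2 mm. A picture is of the moment at which its call begins: read the wrist's pose just before it. get_calibration takes no time and is no camera call; for the wrist camera it gives the pose at the moment of the call.
- hand_in(): hands the job in; it is judged then, once.
Trained networks look in the newest picture that a camera, given by its name, has taken for a name from the list of things; names that differ only in an ending like _2 or _b are one class to them, and where a whole thing is asked for, a point or a joint stands for the part that bears it (a point fixed in the world has none). Each returns a list of dicts, best first, with "conf" (0 to 1); they miss things now and then, are a little off and sometimes report something else, mostly with a low value. They report only what shows in the picture. A call takes as long as a camera call. They do not tell look-alikes from the thing itself.
- cut_out(camera, thing): "region" (384x512 bool, what is visible of it) and "bbox" ([left, top, right, bottom] in pixels, round what is visible of it).
The state is a dict: "time": time; "q": joint angles; "joint_velocities": joint speeds; "joint_torque": joint torques, N m; "position": TCP position; "tool_rot": TCP orientation; "ft_force": force on the tool from outside, world axes, zero at the start; "moment": the same for the moment, N m; "grip_width": finger opening in m; "grip_force": force on a finger pad.
Only numpy, scipy, OpenCV 4.12 (cv2) and the standard library are available. Lean on these libraries where they do the work, as an engineer would, in place of code of your own. Each camera call takes 0.05 s, during which the arm holds its last target. There are 200 camera calls.

## Working session

There is one attempt and no reset: what is moved stays moved. The work goes in short steps, Python scripts to look and compute and a shell command to move; the robot and the scene stay as the last step left them, time stands still between calls to the robot, and variables do not carry over. Pictures are saved under pics/ and viewed, at most 13 in all, crops included, and the job is handed in when it is done.

```bash
ls; mkdir -p pics; cat > h.py <<'E'
import numpy as np, cv2
from rig import get_obs, camera, get_calibration, hand_in, cut_out
from scipy.spatial.transform import Rotation as R
def shot(n,f):
    im=camera(n); cv2.imwrite('pics/'+f,cv2.cvtColor(im,cv2.COLOR_RGB2BGR)); return im
def cal(n):
    c=get_calibration(n); f=192/np.tan(np.radians(c['vertical_fov'])/2); return f,c['cx'],c['cy'],np.array(c['T'])
def ray(c,u,v):
    f,cx,cy,T=c; d=T[:3,:3]@np.array([(u-cx)/f,(v-cy)/f,1]); return T[:3,3],d/np.linalg.norm(d)
def atz(c,u,v,z):
    o,d=ray(c,u,v); return o+d*(z-o[2])/d[2]
def proj(c,P):
    f,cx,cy,T=c; p=(np.asarray(P)-T[:3,3])@T[:3,:3]; return np.stack([f*p[...,0]/p[...,2]+cx,f*p[...,1]/p[...,2]+cy],-1)
def tri(rs):
    A=0;b=0
    for o,d in rs:
        M=np.eye(3)-np.outer(d,d); A=A+M; b=b+M@o
    p=np.linalg.solve(A,b); return p,[np.linalg.norm((np.eye(3)-np.outer(d,d))@(p-o)) for o,d in rs]
def go(P,Q=None,):
    "row numbers for target pos P, quat Q from current pose"
    o=get_obs(); r=R.from_quat(o['tool_rot']); s=r.inv().apply(np.array(P)-o['position'])/.08
    t=(r.inv()*R.from_quat(Q)).as_rotvec()/(np.pi/2) if Q is not None else np.zeros(3)
    return np.round(s,3),np.round(t,3)
E
python3 - <<'E'
from h import *
print(get_obs())
for n in('scene','top'):
    shot(n,n+'0.png'); c=cal(n); print(n,c[:3],c[3].round(3).tolist())
    for t in('scale','pan_top','bowl','rack','tall_weight','short_weight','dish','wax_tin','gouge'):
        for r in cut_out(n,t): print(n,t,round(r['conf'],2),np.round(r['bbox']).tolist())
E
```

```text
pics
{'time': 0.0, 'q': array([-1.45448556e+00,  5.28474905e-01,  1.43390483e+00, -1.36509891e-05,
        1.18133657e+00, -1.78500307e-01]), 'joint_velocities': array([-0.00102118,  0.00061513, -0.0005985 ,  0.00183978,  0.00209078,
       -0.00060239]), 'joint_torque': array([-9.05325596e-04, -4.40039384e+01, -1.76589400e+01,  6.32767123e-02,
        5.80600917e-02, -1.43519219e-04]), 'position': array([ 0.18154466, -0.59734959,  0.24356538]), 'tool_rot': array([ 9.89154522e-01,  1.46874789e-01,  2.67033881e-05, -1.06150987e-03]), 'ft_force': array([ 0.41882175, -0.20134661, -0.19125643]), 'moment': array([ 0.00169777,  0.07561681, -0.03679889]), 'grip_force': 0.0, 'grip_width': 0.08693575667274181}
scene (np.float64(437.45346606074946), 261.1921788414532, 190.94606854548934) [[-0.216, 0.833, -0.509, 1.179], [0.976, 0.19, -0.103, 0.126], [0.011, -0.519, -0.854, 1.155], [0.0, 0.0, 0.0, 1.0]]
scene scale 0.9 [239.0, 159.0, 300.0, 225.0]
scene scale 0.55 [138.0, 153.0, 178.0, 194.0]
scene pan_top 0.63 [246.0, 164.0, 298.0, 202.0]
scene bowl 0.72 [138.0, 152.0, 180.0, 197.0]
scene bowl
[... 500 characters left out ...]
, 258.227017077673, 194.27627887002635) [[-0.027, -0.984, 0.173, 0.324], [-1.0, 0.027, -0.004, 0.01], [-0.001, -0.173, -0.985, 1.307], [0.0, 0.0, 0.0, 1.0]]
top scale 0.67 [234.0, 180.0, 281.0, 243.0]
top pan_top 0.6 [234.0, 179.0, 274.0, 222.0]
top bowl 0.83 [336.0, 184.0, 380.0, 215.0]
top bowl 0.68 [365.0, 236.0, 407.0, 274.0]
top bowl 0.57 [235.0, 179.0, 280.0, 241.0]
top rack 0.96 [160.0, 171.0, 217.0, 202.0]
top tall_weight 0.76 [168.0, 186.0, 181.0, 200.0]
top tall_weight 0.57 [138.0, 212.0, 156.0, 234.0]
top short_weight 0.43 [195.0, 182.0, 205.0, 199.0]
top dish 0.66 [315.0, 127.0, 363.0, 174.0]
top dish 0.61 [158.0, 143.0, 182.0, 166.0]
top wax_tin 0.61 [158.0, 141.0, 183.0, 165.0]
```

View pics/scene0.png

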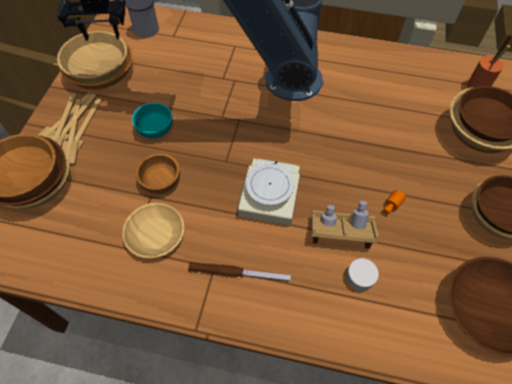

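View pics/top0.png

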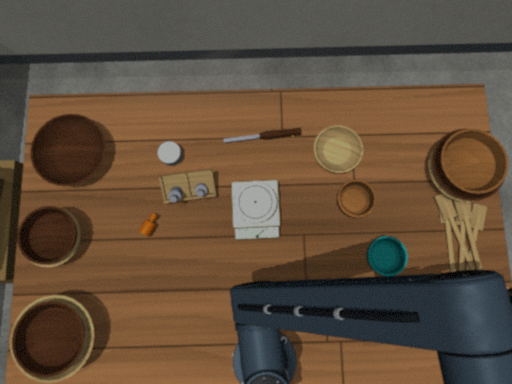

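```bash
python3 - <<'E'
from h import *
def cen(n,t,box):
    b=min(cut_out(n,t),key=lambda r:abs(np.array(r['bbox'])-box).sum()); 
    ys,xs=np.nonzero(b['region']); return ((xs.min()+xs.max())/2,(ys.min()+ys.max())/2),(xs.mean(),ys.mean()),b['region']
S={'pan_top':([246,164,298,202],[234,179,274,222]),'bowl':([138,152,180,197],[336,184,380,215]),'rack':([307,211,381,247],[160,171,217,202]),'tall_weight':([350,200,370,227],[168,186,181,200]),'short_weight':([320,206,336,225],[195,182,205,199]),'dish':([122,204,184,254],[315,127,363,174]),'wax_tin':([344,258,377,291],[158,143,182,166])}
camera('scene');camera('top');cs,ct=cal('scene'),cal('top')
for t,(a,b) in S.items():
    A,B=cen('scene',t,a),cen('top',t,b)
    p,e=tri([ray(cs,*A[1]),ray(ct,*B[1])]); print(t,p.round(3),np.round(e,4),np.round(A[1]),np.round(B[1]))
from h import *
w=cal('wrist');print(w[:3]); o=get_obs(); r=R.from_quat(o['tool_rot'])
T=np.eye(4);T[:3,:3]=r.as_matrix();T[:3,3]=o['position'];print((np.linalg.inv(T)@w[3]).round(3))
print(get_obs()['time'])
E
```

```text
pan_top [0.513 0.016 0.086] [0.001 0.001] [270. 184.] [255. 202.]
bowl [ 0.522 -0.329  0.045] [0.0016 0.0016] [158. 172.] [356. 198.]
rack [0.588 0.245 0.048] [0.0001 0.0001] [343. 228.] [188. 184.]
tall_weight [0.552 0.283 0.074] [0.0015 0.0015] [360. 215.] [175. 193.]
short_weight [0.565 0.2   0.062] [0.0008 0.0008] [329. 216.] [201. 189.]
dish [ 0.704 -0.281  0.033] [0.0016 0.0016] [153. 230.] [338. 149.]
wax_tin [0.705 0.314 0.029] [0.0009 0.0009] [362. 274.] [170. 153.]
(np.float64(269.05524402935566), 253.96377218369048, 191.08844008357974)
[[-0.    -0.967 -0.257  0.071]
 [ 1.    -0.    -0.    -0.001]
 [ 0.    -0.257  0.967 -0.14 ]
 [ 0.     0.     0.     1.   ]]
1.8
```

```bash
python3 -c "
from h import *
print(go([.44,-.30,.25],[1,0,0,0]), go([.44,-.30,.25],[-1,0,0,0]))"
```

```text
(array([ 4.173, -2.626, -0.068]), array([-0.   ,  0.   ,  0.188])) (array([ 4.173, -2.626, -0.068]), array([-0.   ,  0.   ,  0.188]))
```

```bash
python3 -m inch '[0,0,-0.1,0,0,0.188, 0,0,-0.1,0,0,0.188, 0,0,-0.1,0,0,0.188]' 87
python3 -m inch '[0.27,-0.31,0,0,0,0, 0.54,-0.62,0,0,0,0, 0.81,-0.93,0,0,0,0]'
python3 -m inch '[0.27,-0.31,0,0,0,0, 0.54,-0.62,0,0,0,0, 0.81,-0.93,0,0,0,0]'
python3 -m inch '[0.27,-0.31,0,0,0,0, 0.54,-0.62,0,0,0,0, 0.81,-0.93,0,0,0,0]'
python3 -m inch '[0.27,-0.31,0,0,0,0, 0.54,-0.62,0,0,0,0, 0.81,-0.93,0,0,0,0, 0.81,-0.93,0,0,0,0, 0.81,-0.93,0,0,0,0]'
cat >> h.py <<'E'
def wshot(f,things,tag):
    o=get_obs(); c=cal('wrist'); im=shot('wrist',f); d=dict(c=c)
    for t in things:
        for r in cut_out('wrist',t):
            ys,xs=np.nonzero(r['region']); cn,_=cv2.findContours(r['region'].astype(np.uint8),cv2.RETR_EXTERNAL,cv2.CHAIN_APPROX_NONE)
            k=max(cn,key=len)[:,0]
            print(tag,t,round(r['conf'],2),np.round(r['bbox']).tolist(),(round(xs.mean(),1),round(ys.mean(),1)))
            d.setdefault(t,[]).append((r['conf'],k))
    import pickle; pickle.dump(d,open(tag+'.pkl','wb')); print(o['time'],o['position'].round(4),R.from_quat(o['tool_rot']).as_rotvec().round(3)); return d
E
python3 - <<'E'
from h import *
wshot('w1.png',['bowl'],'w1')
E
```

```text
time: 2.05
position: [0.1817, -0.5983, 0.2531]
tool_rot: [1.0, -0.003, 0.0, 0.001]
ft_force: [0.1, -0.3, -0.4]
grip_width: 0.087
grip_force: 0.0
time: 2.3
position: [0.2466, -0.5231, 0.2524]
tool_rot: [1.0, -0.001, 0.0, -0.0]
ft_force: [0.4, -0.8, 0.3]
grip_width: 0.0867
grip_force: 0.0
time: 2.55
position: [0.3121, -0.4481, 0.2527]
tool_rot: [1.0, -0.0, 0.0, 0.0]
ft_force: [1.1, 0.5, -0.6]
grip_width: 0.0869
grip_force: 0.0
time: 2.8
position: [0.377, -0.3737, 0.2528]
tool_rot: [1.0, -0.0, 0.0, 0.0]
ft_force: [0.4, 0.1, 0.4]
grip_width: 0.0871
grip_force: 0.0
time: 3.22
position: [0.4418, -0.2992, 0.2527]
tool_rot: [1.0, 0.002, -0.0, 0.0]
ft_force: [0.3, -0.6, -0.7]
grip_width: 0.087
grip_force: 0.0
w1 bowl 0.7 [291.0, 211.0, 383.0, 289.0] (np.float64(328.1), np.float64(246.1))
w1 bowl 0.56 [226.0, 51.0, 332.0, 166.0] (np.float64(277.5), np.float64(107.2))
3.2167 [ 0.4418 -0.2992  0.2527] [ 3.141  0.005 -0.   ]
```

View pics/w1.png

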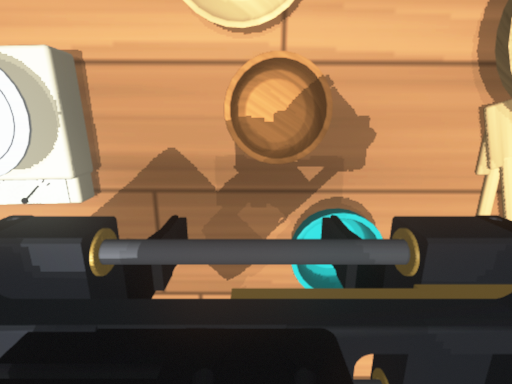

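```bash
python3 -m inch '[0.2,-0.4,0,0,0,0, 0.4,-0.8,0,0,0,0, 0.4,-0.8,0,0,0,0, 0.4,-0.8,0,0,0,0, 0.4,-0.8,0,0,0,0]'
cat >> h.py <<'E'
from scipy.optimize import least_squares
import pickle
def circ(ks,cs,r,p0):
    "fit horizontal circle radius r, center p to contours"
    th=np.linspace(0,2*np.pi,180,endpoint=False); 
    def f(p):
        out=[]
        for k,c in zip(ks,cs):
            q=proj(c,np.stack([p[0]+r*np.cos(th),p[1]+r*np.sin(th),p[2]+0*th],-1))
            ell=np.asarray(k,float); D=np.linalg.norm(q[:,None]-ell[None],axis=2); out.append(D.min(1))
        return np.concatenate(out)
    s=least_squares(f,p0,loss='soft_l1'); return s.x,np.sqrt((s.fun**2).mean())
E
python3 - <<'E'
from h import *
d2=wshot('w2.png',['bowl','scale','pan_top'],'w2'); d1=pickle.load(open('w1.pkl','rb'))
pick=lambda d:min((k for _,k in d['bowl']),key=lambda k:np.linalg.norm(k.mean(0)-proj(d['c'],[.522,-.329,.05])))
print(circ([pick(d1),pick(d2)],[d1['c'],d2['c']],.066,[.522,-.329,.05]))
E
```

```text
time: 3.73
position: [0.4726, -0.2379, 0.2526]
tool_rot: [1.0, -0.001, -0.0, 0.0]
ft_force: [0.1, 0.2, 0.0]
grip_width: 0.0872
grip_force: 0.0
w2 bowl 0.87 [330.0, 229.0, 390.0, 288.0] (np.float64(362.0), np.float64(246.6))
w2 bowl 0.58 [275.0, 80.0, 380.0, 187.0] (np.float64(326.2), np.float64(133.2))
w2 scale 0.71 [0.0, 73.0, 136.0, 223.0] (np.float64(66.0), np.float64(147.0))
w2 pan_top 0.59 [0.0, 81.0, 91.0, 206.0] (np.float64(39.4), np.float64(145.7))
3.7333 [ 0.4726 -0.2379  0.2526] [ 3.141e+00 -2.000e-03 -0.000e+00]
(array([ 0.52348994, -0.32715593,  0.0499741 ]), np.float64(0.5282407947546337))
```

```bash
python3 -m inch '[0.32,0.17,0,0,0,0, 0.637,0.345,0.3,0,0,0, 0.637,0.345,0.8,0,0,0, 0.637,0.345,0.8,0,0,0, 0.637,0.345,0.8,0,0,0]' 44
python3 -m inch '[0,0,0.4,0,0,0, 0,0,0.8,0,0,0, 0,0,0.8,0,0,0, 0,0,0.8,0,0,0]'; python3 -c "
from h import *
print(go([.5235,-.2655,.052],[1,0,0,0]))"
```

```text
time: 4.35
position: [0.522, -0.2637, 0.1863]
tool_rot: [1.0, -0.001, -0.003, -0.002]
ft_force: [-0.2, -0.3, -0.5]
grip_width: 0.0613
grip_force: 0.0
time: 4.68
position: [0.5233, -0.2641, 0.1252]
tool_rot: [1.0, -0.0, -0.001, -0.0]
ft_force: [-0.8, 0.5, 0.6]
grip_width: 0.0453
grip_force: 0.0
(array([0.003, 0.019, 0.915]), array([-0.001,  0.001, -0.001]))
```

```bash
python3 -m inch '[0,0.02,0.3,0,0,0, 0,0.02,0.6,0,0,0, 0,0.02,0.8,0,0,0, 0,0.02,0.92,0,0,0, 0,0.02,0.92,0,0,0, 0,0.02,0.92,0,0,0]'
python3 -c "
from h import *
shot('scene','s1.png'); im=shot('wrist','w3.png')"
python3 -m inch '[0,0,0,0,0,0, 0,0,0,0,0,0, 0,0,0,0,0,0, 0,0,0,0,0,0, 0,0,0,0,0,0, 0,0,0,0,0,0, 0,0,0,0,0,0, 0,0,0,0,0,0, 0,0,0,0,0,0]' 0 30
```

```text
time: 5.18
position: [0.525, -0.2666, 0.0528]
tool_rot: [1.0, -0.0, 0.001, 0.001]
ft_force: [-0.4, -0.2, -0.6]
grip_width: 0.0439
grip_force: 0.0
time: 6.03
position: [0.5239, -0.2661, 0.0515]
tool_rot: [1.0, -0.0, 0.0, 0.0]
ft_force: [-1.9, -0.5, 5.6]
grip_width: 0.0091
grip_force: 27.7
```

View pics/w3.png

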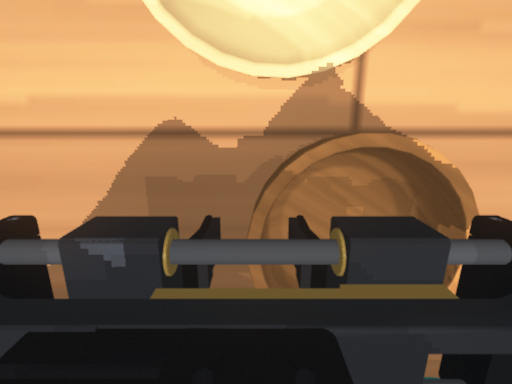

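```bash
python3 -m inch '[0,0,-0.05,0,0,0, 0,0,-0.2,0,0,0, 0,0,-0.5,0,0,0, 0,0,-0.8,0,0,0, 0,0,-1,0,0,0]'
python3 -m inch '[0,0,-0.3,0,0,0, 0,0,-0.6,0,0,0, 0,-0.3,-0.8,0,0,0, -0.3,-0.7,-0.8,0,0,0, -0.5,-1,-0.8,0,0,0, -0.5,-1,-0.8,0,0,0, -0.5,-1,-0.8,0,0,0]'
python3 - <<'E'
from h import *
d=wshot('w4.png',['pan_top','scale','bowl'],'w4')
E
```

```text
time: 6.45
position: [0.5243, -0.2653, 0.1328]
tool_rot: [1.0, -0.0, 0.001, -0.0]
ft_force: [0.8, 0.3, -1.9]
grip_width: 0.0079
grip_force: 30.0
time: 7.03
position: [0.4825, -0.1833, 0.1952]
tool_rot: [1.0, 0.001, -0.001, -0.001]
ft_force: [0.4, -0.7, -1.6]
grip_width: 0.0076
grip_force: 30.0
w4 pan_top 0.65 [0.0, 81.0, 115.0, 232.0] (np.float64(51.2), np.float64(158.1))
w4 scale 0.68 [1.0, 75.0, 162.0, 238.0] (np.float64(77.7), np.float64(154.6))
w4 bowl 0.76 [439.0, 266.0, 465.0, 300.0] (np.float64(449.4), np.float64(285.0))
w4 bowl 0.58 [244.0, 124.0, 470.0, 298.0] (np.float64(368.2), np.float64(195.0))
w4 bowl 0.25 [0.0, 75.0, 161.0, 239.0] (np.float64(78.0), np.float64(154.7))
7.0333 [ 0.4825 -0.1833  0.1952] [-3.139e+00 -2.000e-03  3.000e-03]
```

View pics/w4.png

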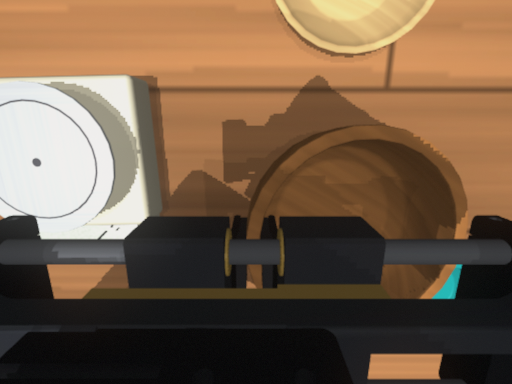

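```bash
python3 -m inch '[0,-0.4,0,0,0,0, 0,-0.9,0,0,0,0, 0,-0.9,0,0,0,0, 0,-0.9,0,0,0,0, 0,-0.9,0,0,0,0]'
cat >> h.py <<'E'
def dot(f,u,v,w=7):
    g=cv2.imread('pics/'+f,0).astype(float)[int(v)-w:int(v)+w+1,int(u)-w:int(u)+w+1]; m=np.clip(np.median(g)*.8-g,0,None); yy,xx=np.mgrid[:g.shape[0],:g.shape[1]]
    return int(u)-w+(m*xx).sum()/m.sum(),int(v)-w+(m*yy).sum()/m.sum()
E
python3 - <<'E'
from h import *
d4=pickle.load(open('w4.pkl','rb')); a=dot('w4.png',37,162)
d5=wshot('w5.png',['pan_top','scale','bowl'],'w5')
o,dd=ray(d4['c'],*a); P=o+dd*(.09-o[2])/dd[2]; e=proj(d5['c'],P); b=dot('w5.png',*e,w=9)
cs,ct=cal('scene'),cal('top')
print(a,e,b,P,tri([ray(d4['c'],*a),ray(d5['c'],*b)]))
# bowl rim, given circle model free centre + tilt
k=max((k for _,k in d5['bowl']),key=len); k=k[(k[:,1]<215)&(k[:,0]>254)]; 
th=np.linspace(-np.pi/2,np.pi/2,120)
def f(p,full=False):
    X=np.stack([.066*np.cos(th),.066*np.sin(th),0*th],-1); X=R.from_euler('xy',p[3:]).apply(X)+p[:3]
    q=proj(d5['c'],X); D=np.linalg.norm(q[:,None]-k[None],axis=2); return D.min(0)
pos=get_obs()['position']; p0=np.r_[pos+[0,-.061,.0035],0]
for ax in (0,):
    s=least_squares(lambda p:np.r_[f(np.r_[p[:4],0]),(p[2]-p0[2])*500],p0,loss='soft_l1'); print('rim centre',s.x,s.x[:3]-pos,np.abs(f(np.r_[s.x,0])).mean())
    s=least_squares(lambda p:np.r_[f(np.r_[p[:3],0,0]),(p[2]-p0[2])*500],p0[:3],loss='soft_l1'); print('no tilt',s.x-pos,np.abs(f(np.r_[s.x,0,0])).mean())
E
```

```text
time: 7.65
position: [0.485, -0.1145, 0.195]
tool_rot: [1.0, -0.0, 0.001, 0.0]
ft_force: [0.3, 0.8, -2.0]
grip_width: 0.0076
grip_force: 30.0
w5 scale 0.7 [32.0, 80.0, 216.0, 238.0] (np.float64(125.2), np.float64(152.3))
w5 bowl 0.87 [430.0, 266.0, 461.0, 298.0] (np.float64(449.3), np.float64(285.7))
w5 bowl 0.67 [247.0, 123.0, 469.0, 298.0] (np.float64(368.2), np.float64(194.8))
7.65 [ 0.485  -0.1145  0.195 ] [ 3.141e+00 -0.000e+00  2.000e-03]
(np.float64(36.251490597767926), np.float64(161.90954492177548)) [110.94118265 165.30278752] (np.float64(110.80792090207187), np.float64(165.51308115314114)) [0.51508102 0.01764934 0.09      ] (array([0.51491633, 0.01801105, 0.08957899]), [np.float64(9.824942872763731e-05), np.float64(9.824942872753954e-05)])
rim centre [ 0.4872193  -0.17185548  0.1900551   0.00387701] [ 0.00272898 -0.05678687 -0.0049035 ] 1.1199448038686153
no tilt [ 0.0026966  -0.05680938 -0.00505014] 1.1234171450337649
```

```bash
python3 -m inch '[0.1,-0.4,0,0,0,0, 0.36,-0.9,0,0,0,0, 0.36,-1,0,0,0,0]'
python3 -m inch '[0,-0.4,0,0,0,0, 0,-0.8,0,0,0,0, 0,-1,0,0,0,0]'
python3 -m inch '[0,-0.3,0,0,0,0, 0,-0.41,0,0,0,0, 0,-0.41,0.2,0,0,0, 0,-0.41,0.45,0,0,0, 0,-0.41,0.55,0,0,0, 0,-0.41,0.55,0,0,0, 0,-0.41,0.55,0,0,0]'
python3 -c "
from h import *
o=get_obs();print(go([.514,.078,.1415],[1,0,0,0]),o['position'],o['ft_force'])
d=wshot('w6.png',['bowl'],'w6')"
```

```text
time: 8.1
position: [0.5156, -0.0317, 0.1953]
tool_rot: [1.0, -0.0, 0.002, -0.001]
ft_force: [0.3, -0.8, -1.2]
grip_width: 0.0081
grip_force: 29.9
time: 8.35
position: [0.5126, 0.0482, 0.1948]
tool_rot: [1.0, -0.0, -0.0, -0.001]
ft_force: [-0.9, -0.7, -2.6]
grip_width: 0.0079
grip_force: 30.0
time: 8.93
position: [0.513, 0.0783, 0.1508]
tool_rot: [1.0, -0.001, -0.0, 0.0]
ft_force: [-0.8, 0.3, -1.5]
grip_width: 0.0082
grip_force: 30.0
(array([0.012, 0.004, 0.116]), array([ 0.   ,  0.001, -0.001])) [0.51301917 0.07830226 0.15075749] [-0.84915927  0.25219771 -1.54204382]
w6 bowl 0.83 [249.0, 123.0, 468.0, 297.0] (np.float64(368.3), np.float64(195.0))
8.9333 [0.513  0.0783 0.1508] [ 3.142e+00 -2.000e-03 -1.000e-03]
```

View pics/w6.png

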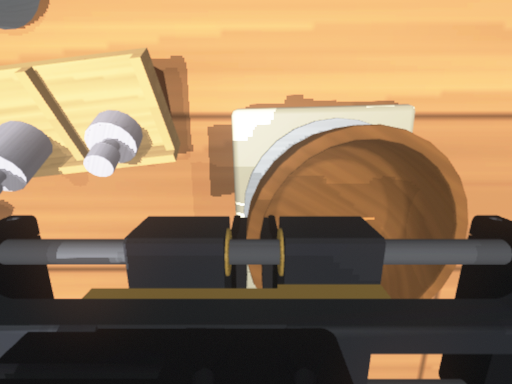

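```bash
python3 -m inch '[0.01,0,0.03,0,0,0, 0.01,0,0.06,0,0,0, 0.01,0,0.08,0,0,0, 0.01,0,0.095,0,0,0, 0.01,0,0.105,0,0,0, 0.01,0,0.115,0,0,0, 0.01,0,0.125,0,0,0, 0.01,0,0.13,0,0,0, 0.01,0,0.135,0,0,0, 0.01,0,0.14,0,0,0, 0.01,0,0.14,0,0,0, 0.01,0,0.14,0,0,0, 0.01,0,0.14,0,0,0]'; python3 -c "
from h import *
o=get_obs();print(o['position'],o['ft_force'],o['moment'])"
```

```text
time: 10.12
position: [0.5141, 0.0791, 0.1399]
tool_rot: [1.0, -0.0, 0.0, -0.0]
ft_force: [1.5, 2.3, 4.5]
grip_width: 0.0079
grip_force: 30.1
[0.51412715 0.07911031 0.13992697] [1.540894   2.30905265 4.47320447] [ 0.01387677 -0.23805644  0.13423627]
```

```bash
python3 -m inch '[0,0,-0.015,0,0,0, 0,0,-0.03,0,0,0, 0,0,-0.045,0,0,0, 0,0,-0.045,0,0,0, 0,0,-0.045,0,0,0, 0,0,-0.045,0,0,0]'; python3 -c "
from h import *
o=get_obs();print(o['position'],o['ft_force'],o['moment'])
for n in('scene','top'): shot(n,n+'2.png')
a=cv2.imread('pics/scene2.png')[130:250,210:340];cv2.imwrite('pics/c2.png',cv2.resize(a,None,fx=5,fy=5,interpolation=cv2.INTER_CUBIC))"
```

```text
time: 10.62
position: [0.5138, 0.0789, 0.1433]
tool_rot: [1.0, -0.0, 0.0, 0.0]
ft_force: [1.5, 1.4, 1.9]
grip_width: 0.0076
grip_force: 30.0
[0.51384977 0.07888609 0.143293  ] [1.46944492 1.44678267 1.92617142] [-0.04310081 -0.46026336  0.21280231]
```

View pics/c2.png

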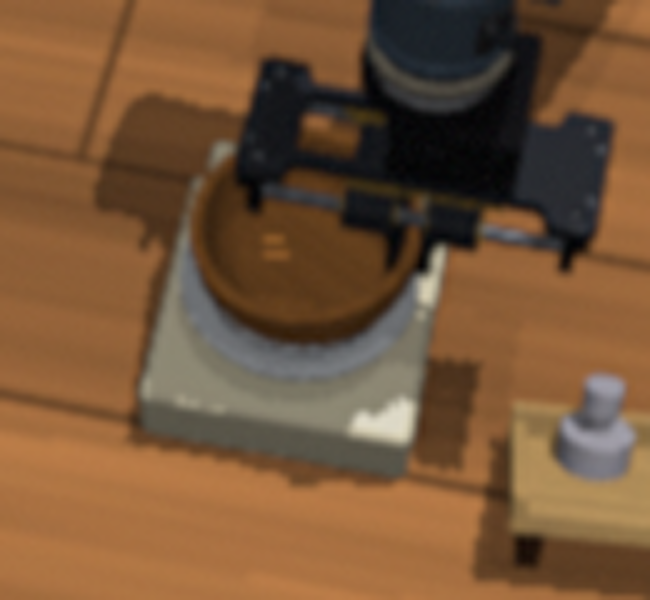

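```bash
python3 -m inch '[0,0,-0.01,0,0,0, 0,0,-0.02,0,0,0, 0,0,-0.02,0,0,0, 0,0,-0.02,0,0,0]' 0 10; python3 -m inch '[0,0,0,0,0,0, 0,0,0,0,0,0, 0,0,0,0,0,0, 0,0,0,0,0,0, 0,0,0,0,0,0]' 0 3;  python3 -m inch '[0,0,0,0,0,0, 0,0,0,0,0,0, 0,0,0,0,0,0, 0,0,0,0,0,0, 0,0,0,0,0,0, 0,0,0,0,0,0]' 24
```

```text
time: 11.05
position: [0.5132, 0.079, 0.1447]
tool_rot: [1.0, -0.0, -0.001, 0.0]
ft_force: [0.9, -0.6, 0.9]
grip_width: 0.008
grip_force: 10.1
time: 11.47
position: [0.5134, 0.0791, 0.1448]
tool_rot: [1.0, -0.0, -0.0, -0.0]
ft_force: [1.1, -0.0, 1.1]
grip_width: 0.0085
grip_force: 3.3
time: 11.97
position: [0.5137, 0.079, 0.145]
tool_rot: [1.0, -0.0, -0.0, 0.0]
ft_force: [0.3, -0.7, -0.1]
grip_width: 0.0236
grip_force: 0.0
```

```bash
python3 -m inch '[0,0,-0.1,0,0,0, 0,0,-0.4,0,0,0, 0,0,-0.8,0,0,0, -0.3,0,-1,0,0,0, -0.7,0,-1,0,0,0, -0.8,0,-1,0,0,0, -0.8,0,-1,0,0,0, -0.8,0,-1,0,0,0]' 87 20; python3 - <<'E'
from h import *
d=wshot('w7.png',['bowl','tall_weight','tall_weight_knob','short_weight','rack'],'w7')
k=min((k for _,k in d['bowl']),key=lambda k:np.linalg.norm(k.mean(0)-proj(d['c'],[.515,.018,.14])))
print(k.min(0),k.max(0),circ([k],[d['c']],.066,[.515,.018,.14]))
E
```

```text
time: 12.63
position: [0.4503, 0.079, 0.2255]
tool_rot: [1.0, -0.0, 0.001, 0.0]
ft_force: [0.3, 0.0, -0.5]
grip_width: 0.0692
grip_force: 0.0
w7 bowl 0.94 [244.0, 36.0, 406.0, 204.0] (np.float64(323.8), np.float64(118.9))
w7 tall_weight 0.84 [0.0, 141.0, 39.0, 202.0] (np.float64(19.3), np.float64(174.4))
w7 tall_weight 0.71 [25.0, 61.0, 86.0, 123.0] (np.float64(54.5), np.float64(91.9))
w7 tall_weight_knob 0.76 [23.0, 62.0, 88.0, 126.0] (np.float64(54.5), np.float64(91.7))
w7 tall_weight_knob 0.65 [2.0, 142.0, 42.0, 206.0] (np.float64(18.9), np.float64(174.7))
w7 tall_weight_knob 0.33 [244.0, 36.0, 405.0, 202.0] (np.float64(323.9), np.float64(118.9))
w7 short_weight 0.83 [119.0, 52.0, 163.0, 102.0] (np.float64(139.8), np.float64(76.5))
w7 short_weight 0.23 [242.0, 38.0, 410.0, 200.0] (np.float64(323.9), np.float64(118.8))
w7 rack 0.96 [1.0, 0.0, 193.0, 110.0] (np.float64(99.8), np.float64(48.1))
12.6333 [0.4503 0.079  0.2255] [ 3.141e+00 -1.000e-03  3.000e-03]
[242  36] [405 203] (array([0.51632168, 0.02318577, 0.13959829]), np.float64(0.6180414618236051))
```

View pics/w7.png

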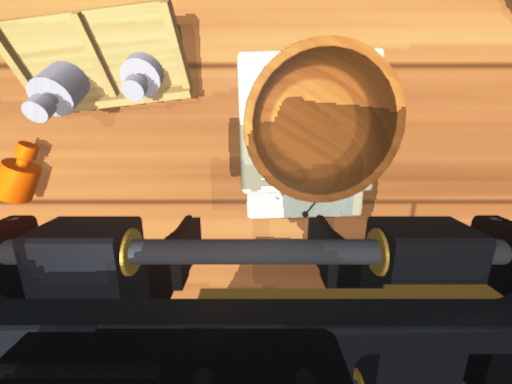

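```bash
python3 -m inch '[-0.1,-0.4,-0.1,0,0,0, -0.2,-0.8,-0.3,0,0,0, -0.2,-1,-0.4,0,0,0]'
python3 -m inch '[0,-0.3,0,0,0,0, 0,-0.6,0,0,0,0, 0,-0.6,0,0,0,0, 0,-0.6,0,0,0,0, 0,-0.6,0,0,0,0]'
python3 - <<'E'
from h import *
wshot('w8.png',['tall_weight','short_weight','rack'],'w8')
E
python3 -m inch '[0,-0.3,0,0,0,0, 0,-0.7,0,0,0,0, 0,-1,0,0,0,0, 0,-1,0,0,0,0, 0,-1,0,0,0,0, 0,-1,0,0,0,0]'
python3 - <<'E'
from h import *
wshot('w9.png',['tall_weight','short_weight','rack'],'w9')
a=cv2.imread('pics/w8.png')[0:215,30:430];b=cv2.imread('pics/w9.png')[0:215,30:430]
cv2.imwrite('pics/c89.png',cv2.resize(np.vstack([a,b]),None,fx=1.39,fy=1.39))
E
```

```text
time: 13.18
position: [0.4328, 0.1611, 0.2575]
tool_rot: [1.0, -0.0, -0.001, -0.001]
ft_force: [-0.2, -0.5, -0.3]
grip_width: 0.0871
grip_force: 0.0
time: 13.6
position: [0.4337, 0.2067, 0.2566]
tool_rot: [1.0, -0.0, -0.0, 0.0]
ft_force: [-0.2, -0.3, -0.2]
grip_width: 0.0871
grip_force: 0.0
w8 tall_weight 0.91 [101.0, 127.0, 142.0, 186.0] (np.float64(124.5), np.float64(159.0))
w8 tall_weight 0.69 [164.0, 49.0, 205.0, 107.0] (np.float64(183.9), np.float64(77.4))
w8 short_weight 0.56 [240.0, 41.0, 277.0, 87.0] (np.float64(257.9), np.float64(64.1))
w8 rack 0.82 [127.0, 0.0, 298.0, 105.0] (np.float64(219.1), np.float64(41.2))
13.6 [0.4337 0.2067 0.2566] [ 3.141e+00 -0.000e+00 -1.000e-03]
time: 14.3
position: [0.4336, 0.2862, 0.2567]
tool_rot: [1.0, -0.0, -0.0, 0.0]
ft_force: [-0.3, 0.2, 0.8]
grip_width: 0.0875
grip_force: 0.0
w9 tall_weight 0.94 [239.0, 52.0, 271.0, 107.0] (np.float64(253.5), np.float64(77.3))
w9 tall_weight 0.59 [158.0, 129.0, 200.0, 188.0] (np.float64(181.7), np.float64(159.0))
w9 tall_weight 0.19 [204.0, 0.0, 374.0, 103.0] (np.float64(287.7), np.float64(41.3))
w9 short_weight 0.82 [306.0, 41.0, 343.0, 90.0] (np.float64(325.8), np.float64(64.7))
w9 short_weight 0.38 [385.0, 39.0, 506.0, 197.0] (np.float64(433.2), np.float64(124.5))
w9 rack 0.93 [203.0, 1.0, 374.0, 103.0] (np.float64(287.7), np.float64(41.2))
14.3 [0.4336 0.2862 0.2567] [ 3.141e+00 -1.000e-03 -1.000e-03]
```

View pics/c89.png

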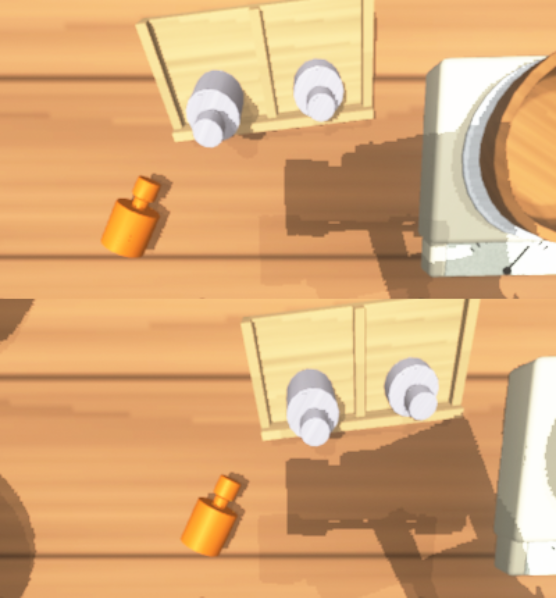

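```bash
cat > fit.py <<'E'
from h import *
from scipy.optimize import minimize
S=4
ph=np.linspace(0,2*np.pi,40)
def cyl(r,a,b): return np.concatenate([np.stack([r*np.cos(ph),r*np.sin(ph),0*ph+z],-1) for z in(a,b)])
PARTS=[cyl(.021,0,.046),cyl(.007,.046,.058),cyl(.011,.058,.076)]
def rot(yaw,lean): return R.from_euler('zy',[yaw,-lean])
def render(c,p,sh):
    m=np.zeros((sh[0]*S,sh[1]*S),np.uint8); r=rot(p[3],p[4])
    for P in PARTS:
        q=proj(c,r.apply(P)+p[:3]); cv2.fillConvexPoly(m,cv2.convexHull(np.round((q+.5)*S).astype(np.int32)),1)
    return m
V=[]
for t in('w7','w8','w9'):
    d=pickle.load(open(t+'.pkl','rb')); k=min((k for _,k in d['tall_weight']),key=lambda k:np.linalg.norm(k.mean(0)-proj(d['c'],[.552,.283,.074])))
    m=np.zeros((384,512),np.uint8); cv2.drawContours(m,[k.reshape(-1,1,2)],-1,1,-1); V.append((d['c'],cv2.resize(m,None,fx=S,fy=S,interpolation=cv2.INTER_NEAREST)))
def cost(p): return sum((render(c,p,(384,512))!=m).sum() for c,m in V)/sum(m.sum() for c,m in V)+((p[4]-np.pi/6)/.3)**2*.05
x0=np.array([.565,.28,.05,.15,np.pi/6])
for i in range(3):
    sx=np.vstack([x0]+[x0+np.eye(5)[j]*[.015,.015,.015,.2,.1][j] for j in range(5)])
    s=minimize(cost,x0,method='Nelder-Mead',options=dict(initial_simplex=sx,maxiter=250)); x0=s.x
    print(s.fun,x0.round(4))
p=x0; r=rot(p[3],p[4]); ax=r.apply([0,0,1]); print('axis',ax.round(3),'grip70',(p[:3]+.07*ax).round(4))
np.save('tw.npy',p)
# rack yaw from short/tall centroids is independent check
E
python3 fit.py
```

```text
0.07589219236248437 [0.5653 0.2877 0.037  0.3142 0.515 ]
0.07575060707651483 [0.5653 0.2877 0.037  0.3135 0.5151]
0.07575060707651483 [0.5653 0.2877 0.037  0.3135 0.5151]
axis [-0.493  0.     0.87 ] grip70 [0.5308 0.2877 0.098 ]
```

```bash
sed -i "s/'zy'/'ZY'/" fit.py; cat >> fit.py <<'E'
rk=[]
for t in('w8','w9'):
    d=pickle.load(open(t+'.pkl','rb')); k=max((k for _,k in d['rack']),key=len)
    # low-lip front edge: lower hull of the rack contour between its lowest extent
    g=cv2.minAreaRect(k); print('rackrect',t,np.round(g[0]),np.round(g[1]),round(g[2],1))
y=-p[3]
# tool frame: z=-ax, y = -(rack y), x = y x z
yr=np.array([-np.sin(p[3]),np.cos(p[3]),0]); Z=-ax; Y=-yr; X=np.cross(Y,Z); Q=R.from_matrix(np.stack([X,Y,Z],1)).as_quat()
print('Q',Q.round(4),'tcp grasp',(p[:3]+.073*ax).round(4),'pre',(p[:3]+.143*ax).round(4))
np.save('Q.npy',Q)
print(go(p[:3]+.143*ax,Q))
E
python3 fit.py
```

```text
0.03898671004588699 [0.5651 0.2894 0.0377 0.1267 0.5154]
0.03664730641943286 [0.5648 0.2897 0.0379 0.1421 0.5111]
0.03662725719178987 [0.5648 0.2897 0.0379 0.1421 0.5111]
axis [-0.484 -0.069  0.872] grip70 [0.5309 0.2849 0.099 ]
rackrect w8 [218.  49.] [ 93. 169.] 82.7
rackrect w9 [293.  47.] [ 92. 171.] 83.1
Q [ 0.9651  0.0687  0.2521 -0.0179] tcp grasp [0.5295 0.2847 0.1016] pre [0.4956 0.2798 0.1626]
(array([0.772, 0.076, 1.179]), array([ 0.024,  0.325, -0.09 ]))
```

```bash
python3 -m inch '[0.1,0,0.1,0.004,0.07,-0.02, 0.3,0.02,0.2,0.01,0.14,-0.04, 0.5,0.04,0.3,0.015,0.21,-0.06, 0.7,0.06,0.4,0.02,0.28,-0.08, 0.77,0.08,0.5,0.024,0.325,-0.09, 0.77,0.08,0.6,0.024,0.325,-0.09, 0.77,0.08,0.6,0.024,0.325,-0.09, 0.77,0.08,0.6,0.024,0.325,-0.09]' 44 20
python3 -c "
from h import *
p=np.load('tw.npy');Q=np.load('Q.npy');ax=-R.from_quat(Q).apply([0,0,1])
print(go(p[:3]+.113*ax,Q),go(p[:3]+.073*ax,Q)[0])
d=wshot('w10.png',['tall_weight'],'w10')"
```

```text
time: 15.17
position: [0.4955, 0.2801, 0.2088]
tool_rot: [0.965, 0.069, 0.252, -0.018]
ft_force: [0.4, 0.2, 0.4]
grip_width: 0.0462
grip_force: 0.0
(array([-0.282,  0.003,  0.878]), array([-0.001,  0.   ,  0.001])) [-0.282  0.004  1.378]
w10 tall_weight 0.68 [238.0, 179.0, 271.0, 228.0] (np.float64(255.3), np.float64(204.6))
15.1667 [0.4955 0.2801 0.2088] [-2.997 -0.215 -0.782]
```

View pics/w10.png

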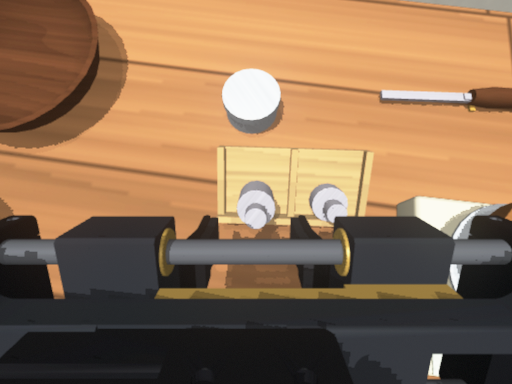

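```bash
python3 -m inch '[-0.15,0,0.3,0,0,0, -0.282,0.003,0.6,0,0,0, -0.282,0.003,0.88,0,0,0, -0.282,0.003,0.88,0,0,0, -0.282,0.003,0.88,0,0,0, -0.282,0.003,0.88,0,0,0]' 
python3 -c "
from h import *
p=np.load('tw.npy');Q=np.load('Q.npy');ax=-R.from_quat(Q).apply([0,0,1])
print(go(p[:3]+.073*ax,Q))
# predicted weight outline vs detection check
d=wshot('w11.png',['tall_weight'],'w11'); print(proj(d['c'],p[:3]+.076*ax),proj(d['c'],p[:3]))"
```

```text
time: 15.77
position: [0.5108, 0.2828, 0.1378]
tool_rot: [0.965, 0.069, 0.253, -0.019]
ft_force: [-0.3, 0.3, -1.5]
grip_width: 0.0441
grip_force: 0.0
(array([-0.018,  0.011,  0.509]), array([-0.001, -0.002,  0.001]))
w11 tall_weight 0.66 [231.0, 173.0, 281.0, 239.0] (np.float64(256.5), np.float64(206.8))
15.7667 [0.5108 0.2828 0.1378] [-2.995 -0.215 -0.786]
[256.21552016 224.97393544] [255.72215025 195.79640177]
```

```bash
python3 -m inch '[-0.01,0.005,0.15,0,0,0, -0.015,0.01,0.3,0,0,0, -0.015,0.01,0.4,0,0,0, -0.015,0.01,0.45,0,0,0, -0.015,0.01,0.5,0,0,0, -0.015,0.01,0.5,0,0,0, -0.015,0.01,0.5,0,0,0]' 
python3 -m inch '[0,0,0,0,0,0, 0,0,0,0,0,0, 0,0,0,0,0,0, 0,0,0,0,0,0, 0,0,0,0,0,0, 0,0,0,0,0,0, 0,0,0,0,0,0, 0,0,0,0,0,0]' 0 35
python3 -c "
from h import *
o=get_obs();print(o['position'],o['ft_force'],o['moment'])"
```

```text
time: 16.45
position: [0.53, 0.2849, 0.1035]
tool_rot: [0.965, 0.069, 0.251, -0.019]
ft_force: [-0.1, -0.2, -0.3]
grip_width: 0.044
grip_force: 0.0
time: 17.12
position: [0.5294, 0.2846, 0.1027]
tool_rot: [0.966, 0.07, 0.25, -0.018]
ft_force: [-0.9, -1.0, 1.6]
grip_width: 0.0205
grip_force: 34.9
[0.52942306 0.28458474 0.10265745] [-0.93748893 -1.02000278  1.55107364] [-0.19227292  0.42751148 -0.11390861]
```

```bash
python3 -m inch '[0,0,-0.03,0,0,0, 0,0,-0.1,0,0,0, 0,0,-0.3,0,0,0, 0,0,-0.55,0,0,0, 0,0,-0.8,0,0,0, 0,0,-1,0,0,0, 0,0,-1,0,0,0]' 
python3 -c "
from h import *
o=get_obs();print(o['ft_force']);p=o['position']
print(go(p+[0,0,.1],[1,0,0,0]), go(p+[0,0,.1],[-1,0,0,0]))"
```

```text
time: 17.7
position: [0.4896, 0.279, 0.174]
tool_rot: [0.965, 0.07, 0.25, -0.019]
ft_force: [1.5, -0.8, -4.8]
grip_width: 0.0209
grip_force: 35.0
[ 1.51869491 -0.75611659 -4.80861493]
(array([ 6.080e-01, -1.000e-03, -1.092e+00]), array([-0.024, -0.323,  0.09 ])) (array([ 6.080e-01, -1.000e-03, -1.092e+00]), array([-0.024, -0.323,  0.09 ]))
```

```bash
python3 -m inch '[0.1,0,-0.2,-0.002,-0.03,0.01, 0.2,0,-0.45,-0.008,-0.1,0.03, 0.35,0,-0.7,-0.013,-0.17,0.05, 0.5,0,-0.9,-0.018,-0.24,0.07, 0.56,0,-1,-0.024,-0.3,0.085, 0.56,0,-1,-0.024,-0.323,0.09, 0.56,0,-1,-0.024,-0.323,0.09, 0.56,0,-1,-0.024,-0.323,0.09]' 
python3 - <<'E'
from h import *
o=get_obs();print(o['position'],R.from_quat(o['tool_rot']).as_matrix()[:,2].round(3))
print(go([.43,.02,.265],[1,0,0,0]))
d=wshot('w12.png',['tall_weight','bowl'],'w12')
E
```

```text
time: 18.37
position: [0.4924, 0.2785, 0.2627]
tool_rot: [1.0, -0.001, 0.0, 0.001]
ft_force: [-0.9, -0.1, -5.7]
grip_width: 0.0208
grip_force: 35.0
[0.49238834 0.27847474 0.26266727] [ 0.    -0.002 -1.   ]
(array([-0.776,  3.232, -0.024]), array([ 0.001, -0.   , -0.001]))
w12 tall_weight 0.95 [155.0, 168.0, 198.0, 218.0] (np.float64(181.1), np.float64(195.8))
w12 tall_weight 0.81 [228.0, 184.0, 278.0, 272.0] (np.float64(254.4), np.float64(212.3))
w12 bowl 0.6 [429.0, 100.0, 511.0, 223.0] (np.float64(475.7), np.float64(164.1))
18.3667 [0.4924 0.2785 0.2627] [ 3.14e+00 -2.00e-03  0.00e+00]
```

```bash
python3 -m inch '[-0.2,0.3,0,0,0,0, -0.4,0.7,0,0,0,0, -0.65,1,0,0,0,0]'
python3 -m inch '[0,0.3,0,0,0,0, 0,0.7,0,0,0,0, 0,1,0,0,0,0]'
python3 -m inch '[0,0.25,0,0,0,0, 0,0.5,0,0,0,0, 0,0.5,0,0,0,0, 0,0.5,0,0,0,0, 0,0.5,0,0,0,0]'
python3 - <<'E'
from h import *
P0=[.516,.02,.14]
d=wshot('w13.png',['bowl'],'w13')
D=[pickle.load(open('w7.pkl','rb')),d]
ks=[min((k for _,k in x['bowl']),key=lambda k:np.linalg.norm(k.mean(0)-proj(x['c'],P0))) for x in D]
for i in((0,),(1,),(0,1)): print(circ([ks[j] for j in i],[D[j]['c'] for j in i],.066,P0))
o=get_obs();print(go([.517,.022,.265],[1,0,0,0]))
E
```

```text
time: 18.77
position: [0.4379, 0.1977, 0.2634]
tool_rot: [1.0, 0.001, -0.001, 0.001]
ft_force: [-0.2, -0.2, -5.1]
grip_width: 0.021
grip_force: 35.0
time: 19.02
position: [0.4374, 0.1177, 0.2639]
tool_rot: [1.0, 0.001, -0.001, 0.001]
ft_force: [0.5, -0.3, -4.1]
grip_width: 0.0207
grip_force: 35.0
time: 19.43
position: [0.4386, 0.0796, 0.2641]
tool_rot: [1.0, -0.0, -0.001, -0.0]
ft_force: [0.3, -0.4, -3.6]
grip_width: 0.0211
grip_force: 35.0
w13 bowl 0.59 [245.0, 32.0, 389.0, 180.0] (np.float64(315.0), np.float64(106.5))
19.4333 [0.4386 0.0796 0.2641] [-3.141e+00  0.000e+00  2.000e-03]
(array([0.51630321, 0.02319648, 0.1396276 ]), np.float64(0.6182500422674703))
(array([0.51645693, 0.02267693, 0.13702072]), np.float64(0.5542785879658727))
(array([0.51634374, 0.02300213, 0.13871675]), np.float64(0.6934930712024351))
(array([ 0.975,  0.726, -0.011]), array([-0.   ,  0.001,  0.001]))
```

```bash
python3 -m inch '[0.3,0.3,0,0,0,0, 0.65,0.6,0,0,0,0, 0.97,0.73,0,0,0,0, 0.97,0.73,0,0,0,0, 0.97,0.73,0,0,0,0]'
python3 -m inch '[0,0,0.2,0,0,0, 0,0,0.5,0,0,0, 0,0,0.75,0,0,0, 0,0,0.9,0,0,0, 0,0,0.95,0,0,0, 0,0,0.95,0,0,0, 0,0,0.95,0,0,0, 0,0,0.95,0,0,0]'
python3 -c "
from h import *
print(go([.5163,.0225,.171],[1,0,0,0]),get_obs()['ft_force'])"
```

```text
time: 19.95
position: [0.5185, 0.0208, 0.264]
tool_rot: [1.0, -0.0, -0.0, -0.0]
ft_force: [-0.5, 0.9, -5.2]
grip_width: 0.0209
grip_force: 35.0
time: 20.62
position: [0.5177, 0.021, 0.1894]
tool_rot: [1.0, 0.0, 0.001, 0.0]
ft_force: [0.0, -0.2, -4.7]
grip_width: 0.0209
grip_force: 35.0
(array([-0.018, -0.018,  0.23 ]), array([ 0.   , -0.001,  0.   ])) [ 0.02176253 -0.23467243 -4.65373129]
```

Lower to just above expected contact, checking force.

```bash
python3 -m inch '[-0.018,-0.018,0.05,0,0,0, -0.018,-0.018,0.1,0,0,0, -0.018,-0.018,0.13,0,0,0, -0.018,-0.018,0.15,0,0,0, -0.018,-0.018,0.16,0,0,0, -0.018,-0.018,0.17,0,0,0, -0.018,-0.018,0.17,0,0,0, -0.018,-0.018,0.17,0,0,0]'
python3 -m inch '[0,0,0.01,0,0,0, 0,0,0.02,0,0,0, 0,0,0.03,0,0,0, 0,0,0.04,0,0,0, 0,0,0.05,0,0,0, 0,0,0.05,0,0,0, 0,0,0.05,0,0,0]'
python3 -m inch '[0,0,0.01,0,0,0, 0,0,0.02,0,0,0, 0,0,0.03,0,0,0, 0,0,0.03,0,0,0, 0,0,0.03,0,0,0]'
```

```text
time: 21.28
position: [0.5158, 0.0221, 0.1748]
tool_rot: [1.0, -0.0, -0.0, 0.0]
ft_force: [0.1, -0.2, -5.1]
grip_width: 0.0205
grip_force: 35.0
time: 21.87
position: [0.5157, 0.0221, 0.1708]
tool_rot: [1.0, -0.0, -0.0, 0.0]
ft_force: [-0.6, -0.7, -4.0]
grip_width: 0.0205
grip_force: 35.0
time: 22.28
position: [0.5159, 0.0221, 0.1685]
tool_rot: [1.0, -0.0, -0.0, 0.0]
ft_force: [0.7, -0.5, -2.7]
grip_width: 0.0209
grip_force: 35.0
```

```bash
python3 -m inch '[0,0,0.01,0,0,0, 0,0,0.02,0,0,0, 0,0,0.03,0,0,0, 0,0,0.035,0,0,0, 0,0,0.035,0,0,0, 0,0,0.035,0,0,0, 0,0,0.035,0,0,0]'; python3 -c "
from h import *
o=get_obs();print(o['position'],o['ft_force'],o['moment'])"
```

```text
time: 22.87
position: [0.5159, 0.0221, 0.1658]
tool_rot: [1.0, -0.0, 0.0, 0.0]
ft_force: [0.8, -0.1, -1.1]
grip_width: 0.0206
grip_force: 35.0
[0.5159423  0.0220773  0.16575799] [ 0.83977313 -0.06026333 -1.08785009] [ 0.01214253 -0.00950517  0.02429314]
```

```bash
python3 -m inch '[0,0,0.01,0,0,0, 0,0,0.015,0,0,0, 0,0,0.015,0,0,0, 0,0,0.015,0,0,0, 0,0,0.015,0,0,0]'; python3 -m inch '[0,0,0,0,0,0, 0,0,0,0,0,0, 0,0,0,0,0,0, 0,0,0,0,0,0, 0,0,0,0,0,0]' 0 4;  python3 -m inch '[0,0,0,0,0,0, 0,0,0,0,0,0, 0,0,0,0,0,0, 0,0,0,0,0,0, 0,0,0,0,0,0, 0,0,0,0,0,0, 0,0,0,0,0,0]' 44
python3 -m inch '[0,0,-0.05,0,0,0, 0,0,-0.2,0,0,0, 0,0,-0.5,0,0,0, 0,0,-0.9,0,0,0, 0,0,-1,0,0,0]'
python3 -m inch '[-0.3,0,-0.3,0,0,0, -0.7,0,-0.6,0,0,0, -1,0,-0.6,0,0,0, -1,0,-0.6,0,0,0, -1,0,-0.6,0,0,0, -1,0,-0.6,0,0,0]' 
python3 - <<'E'
from h import *
P0=[.516,.02,.133]
d=wshot('w14.png',['bowl','tall_weight','short_weight'],'w14')
k=min((k for _,k in d['bowl']),key=lambda k:np.linalg.norm(k.mean(0)-proj(d['c'],P0)))
print(circ([k],[d['c']],.066,P0)); print(proj(d['c'],[.516,.0221,.16]))
a=cv2.imread('pics/w14.png'); s=shot('scene','s14.png')[120:264,180:420,::-1]
cv2.imwrite('pics/c14.png',np.vstack([cv2.resize(a,(0,0),fx=.75,fy=.75),cv2.resize(s,(384,230))]))
E
```

```text
time: 23.28
position: [0.5159, 0.0221, 0.1645]
tool_rot: [1.0, -0.0, -0.0, 0.0]
ft_force: [1.2, -1.2, 0.5]
grip_width: 0.021
grip_force: 35.0
time: 23.7
position: [0.5159, 0.022, 0.1645]
tool_rot: [1.0, -0.0, -0.0, 0.0]
ft_force: [1.9, 1.0, 0.3]
grip_width: 0.0218
grip_force: 4.0
time: 24.28
position: [0.5156, 0.0222, 0.1644]
tool_rot: [1.0, -0.0, -0.0, -0.0]
ft_force: [0.2, 0.4, -0.7]
grip_width: 0.044
grip_force: 0.0
time: 24.7
position: [0.5181, 0.0219, 0.2486]
tool_rot: [1.0, -0.0, 0.004, 0.001]
ft_force: [0.5, -0.7, 0.3]
grip_width: 0.0443
grip_force: 0.0
time: 25.2
position: [0.4364, 0.022, 0.2925]
tool_rot: [1.0, -0.0, 0.0, 0.0]
ft_force: [1.0, -0.4, -0.8]
grip_width: 0.0442
grip_force: 0.0
w14 bowl 0.78 [194.0, 43.0, 316.0, 171.0] (np.float64(253.1), np.float64(106.4))
w14 bowl 0.77 [493.0, 202.0, 512.0, 222.0] (np.float64(504.2), np.float64(210.7))
w14 tall_weight 0.62 [0.0, 130.0, 36.0, 180.0] (np.float64(16.8), np.float64(156.5))
w14 tall_weight 0.18 [192.0, 39.0, 317.0, 170.0] (np.float64(253.1), np.float64(106.3))
w14 short_weight 0.57 [94.0, 51.0, 136.0, 96.0] (np.float64(115.8), np.float64(73.3))
w14 short_weight 0.46 [432.0, 3.0, 512.0, 34.0] (np.float64(475.7), np.float64(14.5))
25.2 [0.4364 0.022  0.2925] [ 3.141e+00 -0.000e+00  1.000e-03]
(array([0.51655423, 0.02367425, 0.12841501]), np.float64(0.5992843917417551))
[254.66239158 110.05318965]
```

View pics/c14.png

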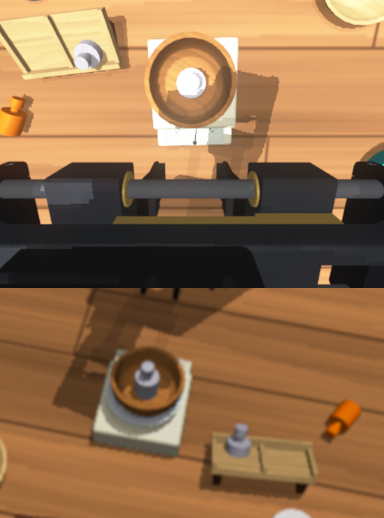

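The picture shows the weight upright in the middle of the bowl at about (191,82), and the bowl on the pan. The short weight is still in the rack at (87,55), and the gripper is clear.

```bash
python3 -c "
from rig import hand_in
print(hand_in())"
```

```text
the job is handed in; nothing more can be done
None
```

I handed the job in at about 25 s: the bowl stands upright on the pan, about 5 mm off its centre, with the tall weight upright in the middle of the bowl; nothing was dropped, the pan stayed off its stop, and I touched nothing else.

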